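# Fit the whey strainer and lock its ring

### The arm

A 6-joint arm with a two-finger parallel gripper is mounted at the origin on the work surface. World frame = base frame: x ahead of the robot, y to its left, z up, the work surface at z = 0. Lengths are in mm, angles in degrees, forces in N, time in s.
With the tool pointing down it reaches from about 300 to 875 mm from the base axis. Payload 6.4 kg.
Tool frame: the origin (TCP) lies between the finger pads; the fingertips stand 8 mm ahead of it and the grasp point (between the pads) lies 11 mm behind it; x points along the fingers, y is the direction in which the jaws open and shut, and the axes are right-handed (so a half turn about x gives the same grasp; the last joint's range is limited). The gripper opens to 88 mm and grips with 3 to 60 N. Pads are 18 mm wide; open, the fingers measure 123 mm over their backs; the gripper's body (75 mm by 187 mm) begins 45 mm behind the grasp point.
Start: joints at [55.502, 10.359, 92.074, -0, 77.567, -11.82], TCP at [221.679, 530.565, 246.714] pointing down, gripper open.
Joint ranges: [-171.53, 171.53], [-51.25, 118.39], [17.06, 147.69], [-65.23, 245.23], [0, 150.52], [-178.68, 178.68]. Speed limits (degrees/s): [147.25, 147.25, 172.46, 180, 180, 180].

### API

Orientations are given as a 3x3 rotation matrix whose columns are the frame's x, y, z axes.
In Python, from plant import env gives the robot as it stands.
- The arm moves only by the shell command python3 -m handwheel 'ROWS' [OPENING] [FORCE]. ROWS is JSON, a list of rows, each a list of 4 numbers: the shift along the tool's x, y, z in mm, then the turn about the tool's x in rad. In form: [[dx, dy, dz, yaw], ...]. A call has 1 to 12 rows; each row is the pose to reach, as a shift and turn from the pose commanded when the call began, along the tool's axes at that moment; what a row does not reach only later rows make up. A row lasts 1/12 s, in which the tool goes at most 41.7 mm and 7.16 degrees, less where a joint would pass 70% of its speed; a pose out of reach is approached as far as the arm can. A call with a gripper value outside its range is refused whole. OPENING is the closure, from -1 (fully open) to 1 (shut), set as the call begins (- or left out, the last holds). The fingers move at their own pace and stop on an object; FORCE is the grip in N (left out, the last holds). Time passes only in rows, so rows that repeat a pose let the fingers close. It gives the time, the measured TCP pose, the force and the opening at its end, in the units of the state.
- env.state(): the state, without advancing time (a new reading comes with each control period).
- env.camera(name): name is "scene" or "side" or "wrist"; returns a dict with "frame" (384x512x3 uint8, blue, green, red), "vfov" (degrees; the focal length in pixels is half the picture's height over the tangent of half this angle, whatever the lens; pixels are square), "cx", "cy" (the principal point, pixels), "xyz" and "orientation" of the camera in the world. Camera axes: x right, y up, looking along -z (the intrinsics and any distortion apply to the point x, -y, -z); pixel columns grow to the right and rows downward; lengths in mm; the calibration is good to about 2 mm. A picture is of the moment at which its call begins. There is no depth.
- env.job_done(): hands the job in, once; it reports no verdict.
Trained networks look in a picture, given as the dict that the camera call returned (one of the last four; its "shot" number tells which), for a name from the list of things; names that differ only in an ending like _2 or _b are one class to them, and where a whole thing is asked for, a point or a joint stands for the part that bears it (a point fixed in the world has none). Each returns a list of dicts, best first, with "p" (0 to 1); they miss things now and then, are a little off and sometimes report something else, mostly with a low value. They report only what shows in the picture. A call takes as long as a camera call. They do not tell look-alikes from the thing itself.
- env.find_in(picture, target): "centre" ([x, y, z] in mm, in the coordinates of the camera as it stood for that picture, good to about 4 mm: the middle of the surface that is visible of it).
- env.masks_of(picture, target): "pixels" (384x512 bool, what is visible of it).
- env.landmark_of(picture, target): "centre" ([x, y, z] in mm, in the coordinates of the camera as it stood for that picture, good to about 4 mm: a listed point, or the origin of a listed thing).
The state is a dict: "clock": time; "q": joint angles; "dq": joint speeds; "joint_efforts": joint torques, N m; "position": TCP position; "tool_rot": TCP orientation; "force": force on the tool from outside, world axes, zero at the start; "moment": the same for the moment, N m; "finger_gap": finger opening in mm.
Only numpy, scipy, OpenCV 4.12 (cv2) and the standard library are available. Lean on these libraries where they do the work, as an engineer would, in place of code of your own. Each camera call takes 0.05 s, during which the arm holds its last target.

### The job

Get the whey strainer ready for draining: set the loose perforated disk flat in the mouth of the steel housing, stem up, then put the white locking ring over it and screw it clockwise (seen from above) all the way to its stop, so that its two ears stand above the two pipe stubs. Leave the basket, the pot and the jug where they are.

Things in the scene. Friction and masses are not known exactly. Their poses are not given: they have to be found in the camera images.
- housing: Upright steel strainer housing, fixed to the counter; origin at the centre of its underside, z up. Foot 100 mm in diameter, 10 high; body 72 in diameter up to 70 mm; neck above. Two like pipe stubs along its +x and -x, 36 mm above the counter, reach 66 mm from the axis and end in 38 mm flanges. Housing and ring are alike after half a turn.
- mouth (a point): Centre of the housing's round mouth, at its rim, 105 mm above the counter; axes as the housing's (x along a pipe stub). Bore 43 mm; a flat ledge 8 mm below the rim carries the disk. Neck 50 mm in outer diameter, rim tapered to 47. A ring put on wrongly turned perches 10 mm high. Put on right, it turns clockwise freely, with 2 mm up-down play, to the stops, where its ears are above the stubs.
- neck_lug (a point): Top of one of the neck's two outer lugs, straight above the pipe stubs (this one on the housing's +x side, 27.5 mm from the axis, the other opposite). Each is 50 degrees wide, reaches 30 mm from the axis, 5 to 9 mm below the rim. A stop hangs under its clockwise end, 9 to 18 mm below the rim.
- strainer_mid (a point): Loose white plastic strainer disk, 39 mm in diameter, 5 thick, perforated, with an upright round stem in its middle, 14 mm in diameter, 30 high above the disk (35 overall). Starts stem up on the counter. This point: on its axis, 17.5 mm above its underside; z along the stem. About 30 g.
- ring_mid (a point): Loose white plastic locking ring, 44 mm high; this point: on its axis, 22 mm above its underside, z up, x towards an ear. Lower part: round skirt 72 mm in diameter, 64 inside, 16 deep, open below; on it a 4 mm flange with a 34 mm hole. Stands skirt down on the counter. With its flange on the housing's rim, this point is 6 mm above the rim. About 90 g.
- ring_collar (a point): Centre of the ring's hollow hexagonal collar (20 to 44 mm above the ring's underside; this point at 32 mm), 46 mm across flats: grip it here from above. The flange juts out below it, so fingertips must stay more than 20 mm above the underside. Axes as ring_mid; the normals of the flats lie at 30, 90, 150, 210, 270, 330 degrees from x.
- ring_ear (a point): Middle of one of the ring's two outer ears (+x and -x sides, 38 mm from its axis, 10 mm above the underside), each 14 mm wide, reaching 42 mm from the axis. Inside the skirt under each is a lug: 40 degrees wide, inner radius 27 mm, 1 to 5 mm above the underside. Ring drops over the neck only with ears 50 to 125 degrees (best 75) counter-clockwise, seen from above, of the pipe stubs.
- basket: White plastic slatted curd basket, 170 x 220 x 75 mm, origin at the centre of its underside. To be left alone.
- pot: Open round steel pot with two side handles, 130 mm in diameter, 110 mm high, origin at the centre of its underside. To be left alone.
- jug: White plastic jug with a screw cap, 116 mm in diameter, 190 mm high, origin at the centre of its underside. To be left alone.
Things that resemble listed ones, but are neither listed nor needed, are in the scene too. Leave any black or green look-alike of the part that bears ring_mid alone.

How it is judged:
By the outcome, as a careful person would: the job done as asked, in the order asked, and still so for the second after the job is handed in, with the robot touching nothing.
It also fails if it takes over 67 s, if anything falls off the work surface, if the arm or the gripper's body presses on something with over 40 N, if the wrist force passes 120 N, or if a joint passes its speed limit or range.

## Working session

There is one attempt and no reset: what is moved stays moved. The work goes in short steps, Python scripts to look and compute and a shell command to move; the robot and the scene stay as the last step left them, time stands still between calls to the robot, and variables do not carry over. Pictures are saved under pics/ and viewed, and the job is handed in when it is done.

```bash
ls; mkdir -p pics
cat > h.py <<'E'
from plant import env
import numpy as np, cv2
def shot(cam,name):
    p=env.camera(cam); cv2.imwrite(f'pics/{name}.png',p['frame']); return p
def w(p,c):
    return np.array(p['xyz'])+np.array(p['orientation'])@np.array(c)
def lm(p,t,n=3):
    for d in env.landmark_of(p,t)[:n]:
        print(p['shot'],t,round(d['p'],2),w(p,d['centre']).round(1), pix(p,w(p,d['centre'])).round(0), {k:v for k,v in d.items() if k not in('p','centre')})
def pix(p,X):
    c=np.array(p['orientation']).T@(np.array(X)-np.array(p['xyz']))
    f=192/np.tan(np.radians(p['vfov']/2))
    return np.array([p['cx']+f*c[0]/-c[2],p['cy']+f*-c[1]/-c[2]])
E
python3 - <<'E'
from h import *
for c in('scene','side'):
    p=shot(c,c+'0'); print(c,{k:v for k,v in p.items() if k!='frame'})
    for t in('housing','mouth','neck_lug','strainer_mid','ring_mid','ring_ear'): lm(p,t)
print(env.state())
E
```

```text
pics
scene {'vfov': 55.856849003409486, 'cx': 254.35092817079396, 'cy': 191.58750301986066, 'xyz': array([1478.84409692,  159.89096774,  889.99531981]), 'orientation': array([[-1.60189426e-01, -6.62820864e-01,  7.31442308e-01],
       [ 9.87086144e-01, -1.07971676e-01,  1.18334532e-01],
       [ 5.40454874e-04,  7.40952508e-01,  6.71557211e-01]]), 'shot': 1}
1 housing 0.46 [505.5 254.1   6.3] [324. 197.] {}
1 mouth 0.83 [542.2   9.7 101.9] [255. 176.] {}
1 neck_lug 0.74 [504.4 257.5   8.8] [325. 197.] {}
1 neck_lug 0.67 [ 5.587e+02 -1.000e-01  9.860e+01] [251. 180.] {}
1 strainer_mid 0.44 [8.108e+02 3.960e+01 1.000e-01] [250. 259.] {}
1 strainer_mid 0.42 [ 513.7 -202.6   18.3] [199. 183.] {}
1 ring_mid 0.84 [493.5 216.2  25.8] [314. 190.] {}
1 ring_mid 0.69 [624.4 205.   20.4] [309. 217.] {}
1 ring_mid 0.68 [491.3 358.1  21. ] [354. 195.] {}
1 ring_ear 0.82 [623.2 247.5  11.1] [321. 220.] {}
1 ring_ear 0.77 [505.3 255.3  10.2] [324. 196.] {}
1 ring_ear 0.7 [458.9 375.7   9.2] [358. 192.] {}
side {'vfov': 55.29732542914814, 'cx': 254.52749432163617, 'cy': 194.32029554797472, 'xyz': ar
[... 826 characters left out ...]
01, -2.09548707e-04,
        7.75668174e+01, -1.18205292e+01]), 'dq': array([-0.04274747,  0.007907  , -0.01650206, -0.00101272,  0.08223175,
       -0.00547615]), 'joint_efforts': array([-1.50074080e-03, -4.33713913e+01, -3.42109931e+01,  7.02030561e-02,
        3.06920044e-02,  5.93429466e-07]), 'position': array([221.69676722, 530.57782363, 246.74420321]), 'tool_rot': array([[ 3.33533100e-05,  3.85545956e-01,  9.22688634e-01],
       [ 4.22267046e-05,  9.22688633e-01, -3.85545957e-01],
       [-9.99999999e-01,  5.18213342e-05,  1.44943849e-05]]), 'force': array([0.59030021, 0.10300041, 0.60472404]), 'moment': array([ 0.04770271, -0.04583402, -0.02118917]), 'finger_gap': 88.17470797354892}
```

View pics/scene0.png

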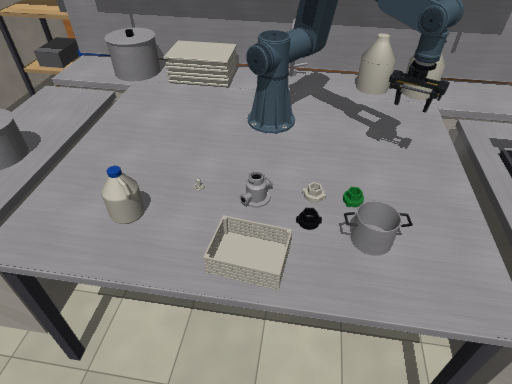

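View pics/side0.png

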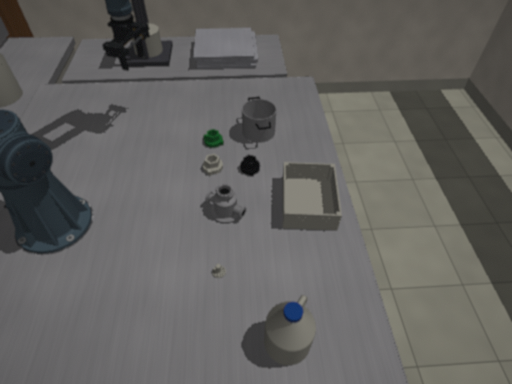

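Run:
```python
import cv2,numpy as np
a=cv2.imread('pics/side0.png');b=cv2.imread('pics/scene0.png')
x=cv2.resize(a[110:300,150:310],None,fx=3,fy=3,interpolation=cv2.INTER_CUBIC)
y=cv2.resize(b[140:240,180:380],None,fx=4,fy=4,interpolation=cv2.INTER_CUBIC)
cv2.imwrite('pics/side0z.png',x);cv2.imwrite('pics/scene0z.png',y)
```

```text
(no output)
```

View pics/side0z.png

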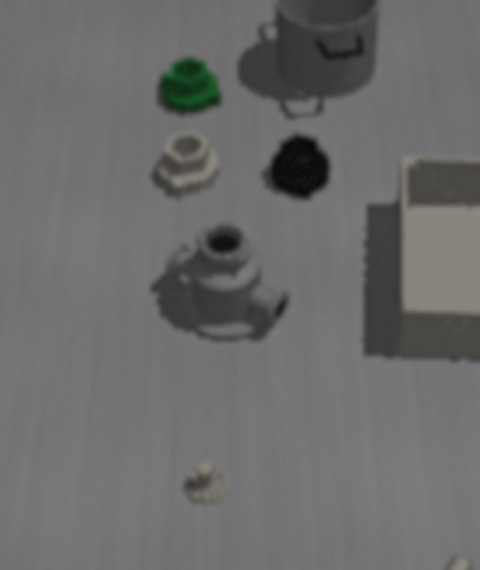

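View pics/scene0z.png

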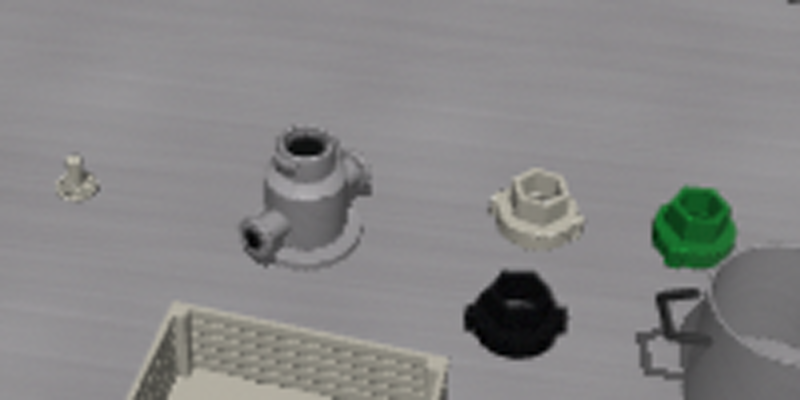

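```bash
cat >> h.py <<'E'
def go(xyz,ang=None):
    """row to reach world xyz with tool y axis at ang deg (mod 180) in world (tool down), from measured"""
    s=env.state(); R=np.array(s['tool_rot']); d=R.T@(np.array(xyz)-s['position'])
    cur=np.degrees(np.arctan2(R[1,1],R[0,1]))
    out=[round(v,1) for v in d]
    print('pos',np.round(s['position'],1),'yang',round(cur,2),'q',np.round(s['q'],1),'gap',round(s['finger_gap'],1),'F',np.round(s['force'],1),'t',round(s['clock'],2))
    if ang is not None:
        t=(ang-cur+90)%180-90  # world ccw needed; tool x down -> yaw = -t
        print('shift',out,'yaw rad',round(-np.radians(t),4),'alt',round(-np.radians(t-np.sign(t)*180),4), 'deg ccw',round(t,1))
    else: print('shift',out)
E
python3 - <<'E'
from h import *
p=shot('wrist','w0'); s=env.state();R=np.array(s['tool_rot'])
print(p['vfov'],p['cx'],p['cy'],R.T@(p['xyz']-s['position']),R.T@p['orientation'])
go([493,219,250],104)
go([537,15,300],104)
E
```

```text
60.30635744045733 254.55255026840445 193.1396215713291 [-1.38233000e+02  1.35393364e-01 -7.06963306e+01] [[ 9.41144657e-06  2.76660059e-01 -9.60967852e-01]
 [ 9.99999961e-01  2.64935547e-04  8.60679470e-05]
 [ 2.78406106e-04 -9.60967815e-01 -2.76660046e-01]]
pos [221.7 530.6 246.7] yang 67.32 q [ 55.5  10.4  92.1  -0.   77.6 -11.8] gap 88.3 F [0.  0.7 0.7] t 0.75
shift [np.float64(-3.2), np.float64(-182.9), np.float64(370.4)] yaw rad -0.6401 alt 2.5014 deg ccw 36.7
pos [221.7 530.6 246.7] yang 67.32 q [ 55.5  10.4  92.1  -0.   77.6 -11.8] gap 88.3 F [0.  0.7 0.7] t 0.75
shift [np.float64(-53.3), np.float64(-354.2), np.float64(489.7)] yaw rad -0.6401 alt 2.5014 deg ccw 36.7
```

```bash
python3 -m handwheel '[[-3,-183,370,-0.64],[-3,-183,370,-0.64],[-3,-183,370,-0.64],[-3,-183,370,-0.64],[-3,-183,370,-0.64],[-3,-183,370,-0.64],[-3,-183,370,-0.64],[-3,-183,370,-0.64],[-3,-183,370,-0.64],[-3,-183,370,-0.64],[-3,-183,370,-0.64],[-3,-183,370,-0.64]]'
python3 - <<'E'
from h import *
p=shot('wrist','w1')
for t in('ring_mid','ring_collar','ring_ear','mouth','neck_lug'): lm(p,t,4)
go([537,15,280],104)
E
```

```text
clock: 1.75
position: [495.0, 215.9, 249.8]
tool_rot: [[0.001, -0.237, 0.972], [-0.001, 0.972, 0.237], [-1.0, -0.001, 0.001]]
force: [-0.4, 0.5, 0.3]
finger_gap: 88.2
4 ring_mid 0.85 [494.6 218.4  19.3] [257. 163.] {}
4 ring_mid 0.77 [494.6 354.6  22.9] [372. 191.] {}
4 ring_mid 0.65 [626.9 208.6  24.8] [224. 266.] {}
4 ring_collar 0.71 [493.8 221.1  30.4] [260. 165.] {}
4 ring_collar 0.67 [494.8 355.2  32.3] [376. 194.] {}
4 ring_collar 0.62 [624.3 206.3  28.2] [222. 265.] {}
4 ring_collar 0.61 [559.8  -6.8  99.6] [ -0. 191.] {}
4 ring_ear 0.94 [464.  376.7   7.8] [395. 168.] {}
4 ring_ear 0.8 [623.2 240.9  12.1] [250. 264.] {}
4 ring_ear 0.77 [504.3 258.    7.2] [288. 177.] {}
4 mouth 0.89 [538.2  13.2 101.7] [ 21. 174.] {}
4 neck_lug 0.73 [563.3  -6.4 102.5] [ -3. 195.] {}
pos [491.6 220.3 249.7] yang 104.11 q [ 11.5   5.6  97.1   0.   77.3 -92.6] gap 87.9 F [ 0.  -0.6 -0.6] t 2.05
shift [np.float64(-30.3), np.float64(-210.2), np.float64(-6.0)] yaw rad 0.0019 alt -3.1397 deg ccw -0.1
```

View pics/w1.png

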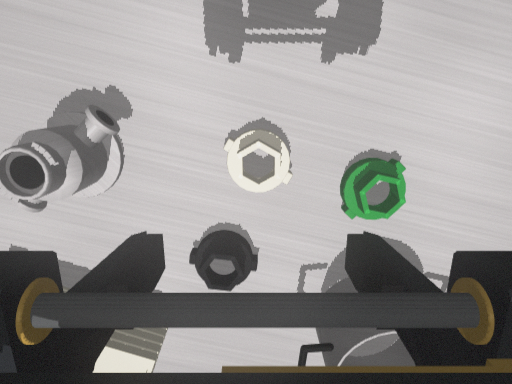

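```bash
cat >> h.py <<'E'
def ring_pts(x,y,a,z0=0):
    a=np.radians(a); P=[]
    def T(r,ang,z): return [x+r*np.cos(a+ang),y+r*np.sin(a+ang),z0+z]
    hx=[T(26.56,np.radians(60*k),44) for k in range(6)]
    hi=[T(42,0,10),T(42,np.pi,10)]
    sk=[T(36,t,0) for t in np.linspace(0,2*np.pi,60)]
    fl=[T(36,t,20) for t in np.linspace(0,2*np.pi,60)]
    return hx,hi,sk,fl
def house_pts(x,y,a):
    a=np.radians(a)
    def T(r,ang,z): return [x+r*np.cos(a+ang),y+r*np.sin(a+ang),z]
    th=np.linspace(0,2*np.pi,60)
    circ=[[T(23.5,t,105) for t in th],[T(21.5,t,105) for t in th],[T(50,t,10) for t in th]]
    u=np.array([np.cos(a),np.sin(a),0]);v=np.array([-np.sin(a),np.cos(a),0])
    for s in(1,-1):
        circ.append([np.array([x,y,36])+s*66*u+19*(np.cos(t)*v+np.sin(t)*np.array([0,0,1])) for t in th])
    w_=np.radians(25)
    lug=[[T(30,t+o,100) for t in np.linspace(-w_,w_,10)] for o in(0,np.pi)]
    return circ,lug
def over(p,polys,name,box,f=4):
    x0,y0,x1,y1=box
    im=cv2.resize(p['frame'][y0:y1,x0:x1],None,fx=f,fy=f,interpolation=cv2.INTER_CUBIC)
    for P,c in polys:
        q=np.array([(pix(p,X)-[x0,y0]+.5)*f for X in P]).round().astype(int)
        cv2.polylines(im,[q.reshape(-1,1,2)],False,c,1)
    cv2.imwrite(f'pics/{name}.png',im)
E
python3 - <<'E'
from h import *
import pickle
p=shot('wrist','w2')
pickle.dump(p,open('w2.pkl','wb'))
hx,hi,sk,fl=ring_pts(493.5,219.5,74)
over(p,[(hx+hx[:1],(0,0,255)),(hi,(255,0,0)),(sk,(0,180,0)),(fl,(200,0,200))],'w2r',(200,100,320,220),5)
c,l=house_pts(538.5,13,-33)
over(p,[(q,(0,0,255)) for q in c]+[(q,(0,200,0)) for q in l],'w2h',(0,70,140,220),5)
E
```

```text
(no output)
```

View pics/w2r.png

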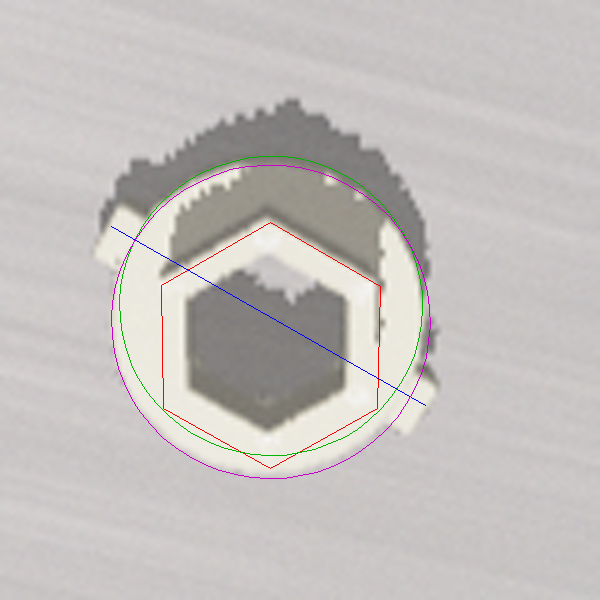

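View pics/w2h.png

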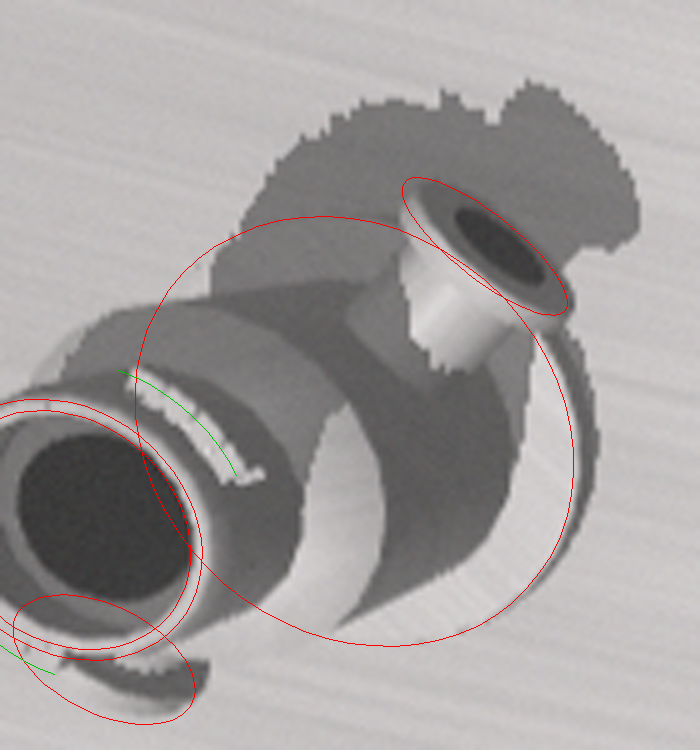

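```bash
python3 -m handwheel '[[-45,-210,-6,0],[-45,-210,-6,0],[-45,-210,-6,0],[-45,-210,-6,0],[-45,-210,-6,0],[-45,-210,-6,0],[-45,-210,-6,0],[-45,-210,-6,0]]'
python3 - <<'E'
from h import *
import pickle
p=shot('wrist','w3')
pickle.dump(p,open('w3.pkl','wb'))
for t in('mouth','neck_lug','housing','strainer_mid'): lm(p,t,4)
c,l=house_pts(538.5,13,-33)
over(p,[(q,(0,0,255)) for q in c]+[(q,(0,200,0)) for q in l],'w3h',(150,60,350,240),4)
go([515,-203,180],104)
E
```

```text
clock: 2.77
position: [537.1, 14.7, 294.5]
tool_rot: [[-0.0, -0.242, 0.97], [0.001, 0.97, 0.242], [-1.0, 0.001, -0.0]]
force: [0.3, -1.0, -1.5]
finger_gap: 88.1
6 mouth 0.89 [537.5  13.2  99.6] [253. 170.] {}
6 neck_lug 0.9 [560.6  -4.7 102.8] [231. 187.] {}
6 housing 0.95 [538.5  17.9   2.1] [257. 156.] {}
6 strainer_mid 0.57 [ 514.8 -202.    16.4] [85. 95.] {}
pos [537.   15.5 294.4] yang 104.13 q [ -11.     3.4   94.3    0.    82.4 -115.1] gap 87.7 F [-0.1 -0.4  0.1] t 3.02
shift [np.float64(114.3), np.float64(-206.6), np.float64(-74.7)] yaw rad 0.0023 alt -3.1393 deg ccw -0.1
```

View pics/w3h.png

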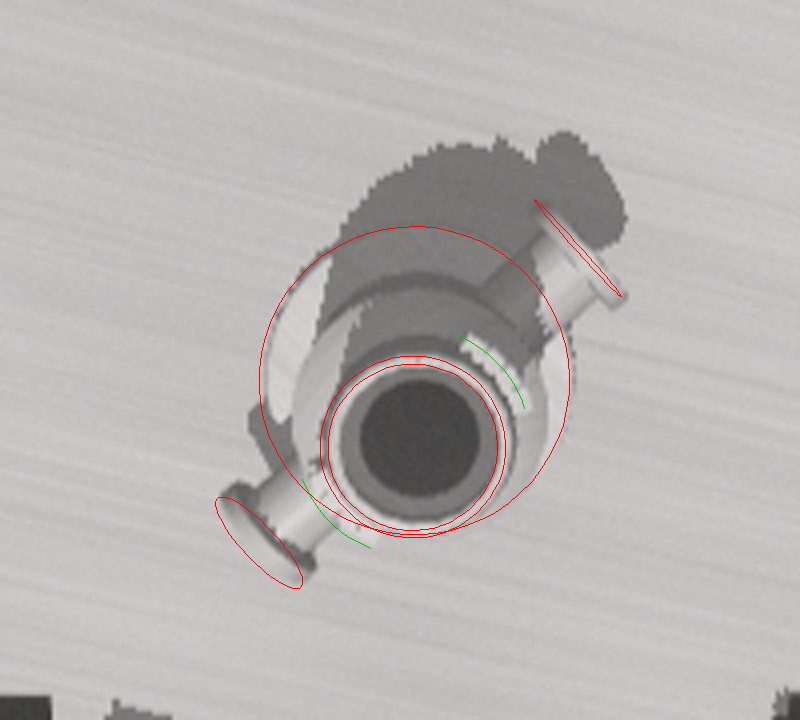

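```bash
cat >> h.py <<'E'
from scipy.ndimage import map_coordinates, gaussian_filter1d
from scipy.optimize import least_squares
def circfit(p,x,y,z,r0,r1,sign,n=72,it=4,rfix=None):
    g=cv2.cvtColor(p['frame'],cv2.COLOR_BGR2GRAY).astype(float)
    rs=np.arange(r0,r1,.2)
    for _ in range(it):
        pts=[]
        for t in np.linspace(0,2*np.pi,n,endpoint=False):
            P=np.array([pix(p,[x+r*np.cos(t),y+r*np.sin(t),z]) for r in rs])
            v=gaussian_filter1d(map_coordinates(g,[P[:,1],P[:,0]],order=1,mode='nearest'),3)
            d=sign*np.gradient(v); k=d[5:-5].argmax()+5
            if d[k]>.5: pts.append([x+rs[k]*np.cos(t),y+rs[k]*np.sin(t)])
        pts=np.array(pts)
        f=lambda a:np.hypot(pts[:,0]-a[0],pts[:,1]-a[1])-(a[2] if rfix is None else rfix)
        s=least_squares(f,[x,y,(r0+r1)/2],loss='soft_l1',f_scale=.5); x,y=s.x[:2]
    print('circ',s.x.round(2),len(pts),'rms',np.sqrt(np.median(f(s.x)**2)).round(2)); return x,y
E
python3 - <<'E'
from h import *
import pickle
for n in('w3','w2'):
    p=pickle.load(open(n+'.pkl','rb'))
    circfit(p,537,14,105,17,27,1)
    circfit(p,537,14,97,10,21,1)
E
```

```text
circ [537.41  14.71  20.5 ] 72 rms 0.15
circ [535.36  14.16  17.28] 72 rms 0.53
circ [537.4   14.32  20.54] 60 rms 0.3
circ [537.47  14.55  15.73] 72 rms 0.27
```

```bash
python3 -m handwheel '[[30,-207,-75,0],[60,-207,-75,0],[114,-207,-75,0],[114,-207,-75,0],[114,-207,-75,0],[114,-207,-75,0],[114,-207,-75,0],[114,-207,-75,0],[114,-207,-75,0]]' -0.2
python3 - <<'E'
from h import *
import pickle
p=shot('wrist','w4')
pickle.dump(p,open('w4.pkl','wb'))
lm(p,'strainer_mid')
x,y=circfit(p,515,-203,0,14,26,-1)
x2,y2=circfit(p,515,-203,5,14,26,-1)
th=np.linspace(0,6.3,50)
over(p,[([[x+19.5*np.cos(t),y+19.5*np.sin(t),0] for t in th],(0,0,255)),([[x+7*np.cos(t),y+7*np.sin(t),35] for t in th],(0,200,0))],'w4d',(170,60,350,240),4)
go([x,y,60],104)
go([x,y,20],104)
E
```

```text
clock: 3.77
position: [515.0, -204.2, 180.8]
tool_rot: [[-0.0, -0.242, 0.97], [0.001, 0.97, 0.242], [-1.0, 0.001, 0.0]]
force: [-0.4, 1.1, 0.4]
finger_gap: 52.6
7 strainer_mid 0.68 [ 517.8 -203.    19.5] [255. 180.] {}
circ [ 512.82 -203.47   17.7 ] 72 rms 0.86
circ [ 513.03 -203.91   18.4 ] 72 rms 0.83
pos [ 515.7 -203.9  181.9] yang 104.1 q [ -33.9   11.5   98.6    0.    69.8 -138. ] gap 52.9 F [ 0.6 -0.4 -0.2] t 3.87
shift [np.float64(121.9), np.float64(1.3), np.float64(-2.9)] yaw rad 0.0018 alt -3.1398 deg ccw -0.1
pos [ 515.7 -203.9  181.9] yang 104.1 q [ -33.9   11.5   98.6    0.    69.8 -138. ] gap 52.9 F [ 0.6 -0.4 -0.2] t 3.87
shift [np.float64(161.9), np.float64(1.3), np.float64(-2.9)] yaw rad 0.0018 alt -3.1398 deg ccw -0.1
```

View pics/w4d.png

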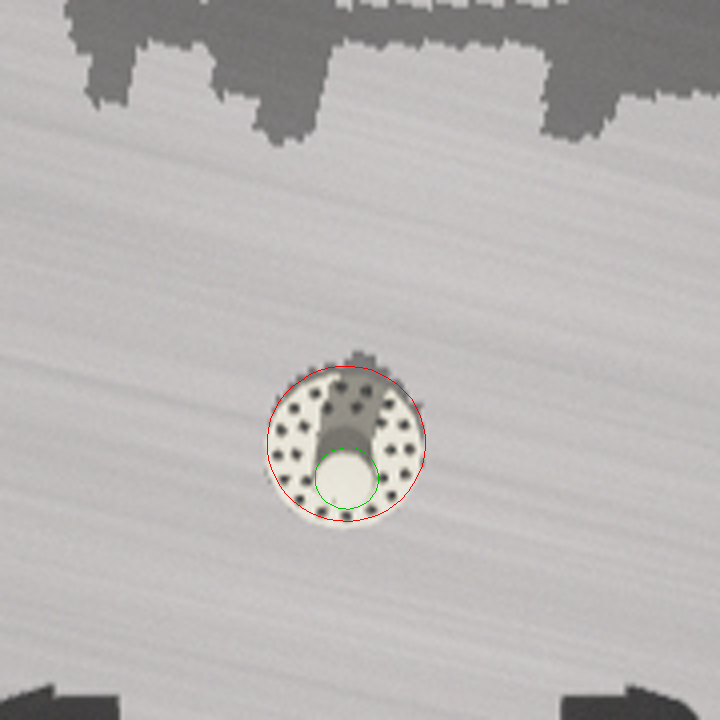

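```bash
python3 -m handwheel '[[30,1,-2.5,0],[70,1,-2.5,0],[110,1,-2.5,0],[140,1,-2.5,0],[155,1,-2.5,0],[162,1,-2.5,0],[162,1,-2.5,0],[162,1,-2.5,0]]'
python3 -m handwheel '[[0,0,0,0],[0,0,0,0],[0,0,0,0],[0,0,0,0],[0,0,0,0],[0,0,0,0]]' 1 15
python3 - <<'E'
from h import *
go([513.2,-203.6,20],104)
E
```

```text
clock: 4.53
position: [513.3, -204.6, 20.1]
tool_rot: [[0.002, -0.243, 0.97], [-0.001, 0.97, 0.243], [-1.0, -0.002, 0.001]]
force: [0.3, -0.0, 0.2]
finger_gap: 52.7
clock: 5.03
position: [512.2, -204.9, 19.0]
tool_rot: [[0.0, -0.242, 0.97], [-0.0, 0.97, 0.242], [-1.0, -0.0, 0.0]]
force: [-0.9, -0.2, 0.4]
finger_gap: 14.8
pos [ 512.2 -204.9   19. ] yang 103.99 q [ -34.1   25.5  102.9   -0.    51.6 -138.1] gap 14.8 F [-0.9 -0.2  0.4] t 5.03
shift [np.float64(-1.0), np.float64(1.0), np.float64(1.3)] yaw rad -0.0002 alt 3.1414 deg ccw 0.0
```

```bash
python3 -m handwheel '[[-40,0,0,0],[-80,0,0,0],[-120,0,0,0],[-150,0,0,0],[-150,0,0,0]]'
python3 - <<'E'
from h import *
import pickle
p=shot('wrist','w5'); pickle.dump(p,open('w5.pkl','wb'))
go([537.4,14.6,165],104)
E
```

```text
clock: 5.45
position: [515.6, -207.1, 176.1]
tool_rot: [[0.01, -0.242, 0.97], [-0.007, 0.97, 0.242], [-1.0, -0.009, 0.008]]
force: [-0.0, -0.4, 0.2]
finger_gap: 13.4
pos [ 514.2 -206.2  172.8] yang 103.99 q [ -34.1   11.9   99.3   -0.    68.3 -138.1] gap 13.1 F [0.5 0.4 0. ] t 5.5
shift [np.float64(7.0), np.float64(208.7), np.float64(75.8)] yaw rad -0.0001 alt 3.1415 deg ccw 0.0
```

View pics/w5.png

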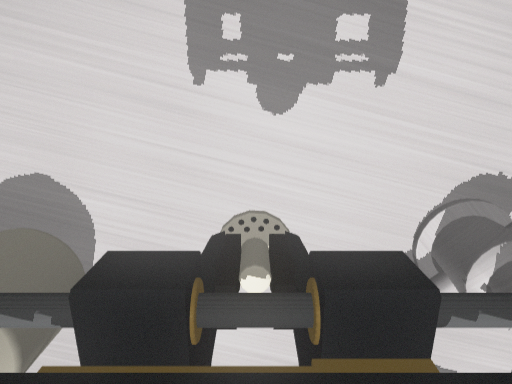

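```bash
cat >> h.py <<'E'
Cc=np.array([[0,.27666,-.960968],[1,0.00026,0.0001],[.00028,-.960968,-.27666]]); Oc=np.array([-138.233,.135,-70.696])
def toolpic(p):
    q=dict(p); q['xyz']=Oc; q['orientation']=Cc; return q   # now pix() takes tool-frame points
E
python3 - <<'E'
from h import *
import pickle
p=pickle.load(open('w5.pkl','rb')); q=toolpic(p)
g=cv2.cvtColor(p['frame'],cv2.COLOR_BGR2GRAY).astype(float)
y,z=0,0; rs=np.arange(13,25,.2)
for depth in(15,20):
  y,z=0,0
  for _ in range(5):
    pts=[]
    for t in np.radians(np.arange(-50,51,4)):
        d=np.array([np.sin(t),-np.cos(t)])
        P=np.array([pix(q,[depth,y+r*d[0],z+r*d[1]]) for r in rs])
        v=gaussian_filter1d(map_coordinates(g,[P[:,1],P[:,0]],order=1),2)
        e=np.gradient(v); k=e[4:-4].argmax()+4
        pts.append([y+rs[k]*d[0],z+rs[k]*d[1]])
    pts=np.array(pts)
    s=least_squares(lambda a:np.hypot(pts[:,0]-a[0],pts[:,1]-a[1])-19.5,[y,z],loss='soft_l1'); y,z=s.x
  print(depth,s.x.round(2),np.abs(s.fun).mean().round(2))
a=np.linspace(0,6.3,60)
over(q,[([[15,y+19.5*np.cos(t),z+19.5*np.sin(t)] for t in a],(0,0,255))],'w5d',(190,180,330,300),5)
E
```

```text
15 [0.09 1.79] 0.74
20 [0.24 3.42] 0.65
```

View pics/w5d.png

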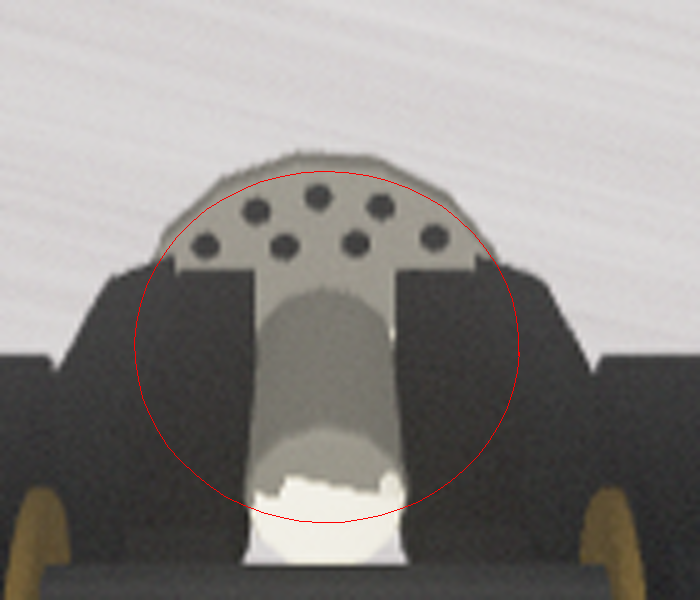

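```bash
python3 -m handwheel '[[0,208,75,0],[0,208,75,0],[0,208,75,0],[0,208,75,0],[0,208,75,0],[0,208,75,0],[0,208,75,0],[0,208,75,0]]'
python3 -m handwheel '[[0,0,0,0],[0,0,0,0],[0,0,0,0]]'
python3 - <<'E'
from h import *
import pickle
p=shot('wrist','w6'); pickle.dump(p,open('w6.pkl','wb'))
lm(p,'mouth')
go([536.1,14.3,118],104)
p=shot('side','s6');go([536.1,14.3,118],104)
E
```

```text
clock: 6.17
position: [533.8, 15.5, 167.3]
tool_rot: [[-0.002, -0.244, 0.97], [-0.0, 0.97, 0.244], [-1.0, 0.0, -0.002]]
force: [0.5, -0.1, 0.3]
finger_gap: 13.2
clock: 6.42
position: [534.5, 13.7, 168.4]
tool_rot: [[-0.0, -0.24, 0.971], [-0.0, 0.971, 0.24], [-1.0, -0.0, -0.0]]
force: [-0.6, 0.6, -0.4]
finger_gap: 13.3
pos [534.6  14.  168.7] yang 103.89 q [ -11.2   10.1  102.    -0.    67.9 -115.1] gap 13.4 F [-1.2 -0.5 -0.1] t 6.52
shift [np.float64(50.7), np.float64(-0.1), np.float64(1.5)] yaw rad -0.002 alt 3.1396 deg ccw 0.1
pos [534.6  14.2 168.7] yang 103.9 q [ -11.2   10.1  102.    -0.    67.9 -115.1] gap 13.5 F [-0.6  0.  -1. ] t 6.57
shift [np.float64(50.7), np.float64(-0.3), np.float64(1.5)] yaw rad -0.0017 alt 3.1399 deg ccw 0.1
```

View pics/w6.png

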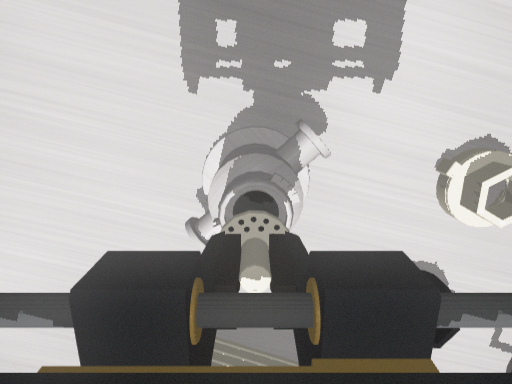

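Run:
```python
from h import *
import pickle
p=pickle.load(open('w6.pkl','rb'))
c,l=house_pts(537.4,14.6,-33)
over(p,[(x,(0,0,255)) for x in c]+[(x,(0,200,0)) for x in l],'w6h',(180,110,340,260),5)
```

```text
(no output)
```

View pics/w6h.png

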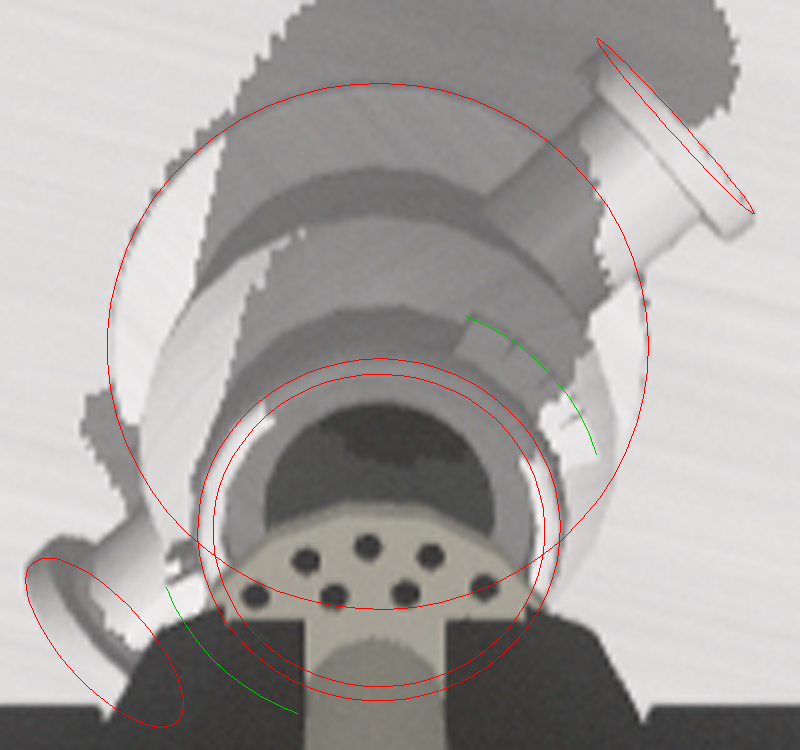

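```bash
python3 -m handwheel '[[20,0.2,1.5,0],[38,0.2,1.5,0],[42,0.2,1.5,0],[45,0.2,1.5,0],[48,0.2,1.5,0],[50,0.2,1.5,0],[50,0.2,1.5,0],[50,0.2,1.5,0]]'
python3 - <<'E'
from h import *
p=shot('scene','sc7'); q=shot('side','sd7')
over(p,[],'sc7z',(200,130,310,220),5);over(q,[],'sd7z',(180,140,280,230),5)
a=cv2.imread('pics/sc7z.png');b=cv2.imread('pics/sd7z.png')
cv2.imwrite('pics/c7.png',np.hstack([cv2.resize(a,(400,330)),cv2.resize(b,(400,330))]))
go([536.1,14.3,118],104)
E
```

```text
clock: 7.23
position: [536.1, 15.3, 119.1]
tool_rot: [[0.0, -0.242, 0.97], [-0.001, 0.97, 0.242], [-1.0, -0.001, 0.0]]
force: [-1.9, -3.7, 0.0]
finger_gap: 13.1
pos [536.1  15.4 119.1] yang 103.99 q [ -11.    14.2  103.5   -0.    62.2 -115. ] gap 13.7 F [-2.  -4.6 -0. ] t 7.33
shift [np.float64(1.1), np.float64(-1.1), np.float64(-0.3)] yaw rad -0.0001 alt 3.1415 deg ccw 0.0
```

View pics/c7.png

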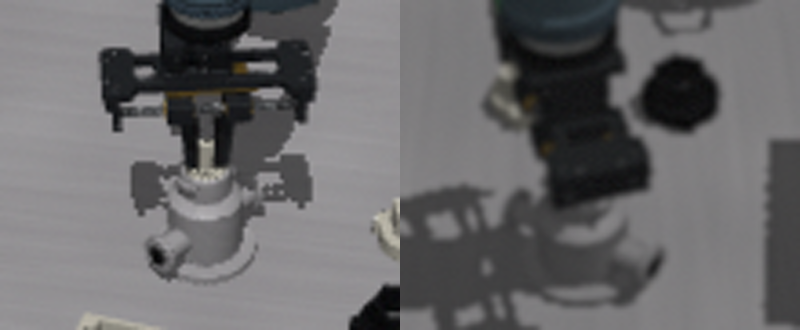

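```bash
python3 -m handwheel '[[0,-1,-0.5,0],[1,-1,-0.5,0],[1.5,-1,-0.5,0],[1.5,-1,-0.5,0]]'
python3 - <<'E'
from h import *
go([536.1,14.3,117],104)
E
```

```text
clock: 7.67
position: [536.0, 14.9, 117.3]
tool_rot: [[0.001, -0.242, 0.97], [0.0, 0.97, 0.242], [-1.0, 0.0, 0.001]]
force: [1.0, -0.3, -0.7]
finger_gap: 13.3
pos [536.   14.9 117.3] yang 103.99 q [ -11.1   14.4  103.6    0.    62.  -115.1] gap 13.3 F [ 1.  -0.3 -0.7] t 7.67
shift [np.float64(0.3), np.float64(-0.6), np.float64(-0.0)] yaw rad -0.0002 alt 3.1414 deg ccw 0.0
```

```bash
python3 -m handwheel '[[0,0,0,0],[0,0,0,0],[0,0,0,0],[0,0,0,0],[-20,0,0,0],[-60,0,-5,0],[-100,0,-10,0],[-130,0,-10,0],[-130,0,-10,0],[-130,0,-10,0]]' -0.2
python3 - <<'E'
from h import *
import pickle
p=shot('wrist','w8'); pickle.dump(p,open('w8.pkl','wb'))
lm(p,'strainer_mid');lm(p,'mouth')
c,l=house_pts(537.4,14.6,-33)
th=np.linspace(0,6.3,50)
over(p,[(x,(0,0,255)) for x in c[:2]]+[([[537.4+7*np.cos(t),14.6+7*np.sin(t),132] for t in th],(255,0,0))],'w8h',(180,110,340,260),5)
go([492,219,180],104)
E
```

```text
clock: 8.5
position: [527.3, 12.0, 249.6]
tool_rot: [[0.005, -0.242, 0.97], [-0.001, 0.97, 0.242], [-1.0, -0.002, 0.005]]
force: [-0.7, -0.2, -0.4]
finger_gap: 53.4
13 strainer_mid 0.84 [543.4  18.1 115.4] [257. 203.] {}
pos [525.1  12.4 245.6] yang 103.99 q [ -11.6    4.1   99.1    0.    76.9 -115.6] gap 53.0 F [-0.3  0.1 -0.2] t 8.65
shift [np.float64(65.8), np.float64(208.4), np.float64(18.0)] yaw rad -0.0002 alt 3.1414 deg ccw 0.0
```

View pics/w8h.png

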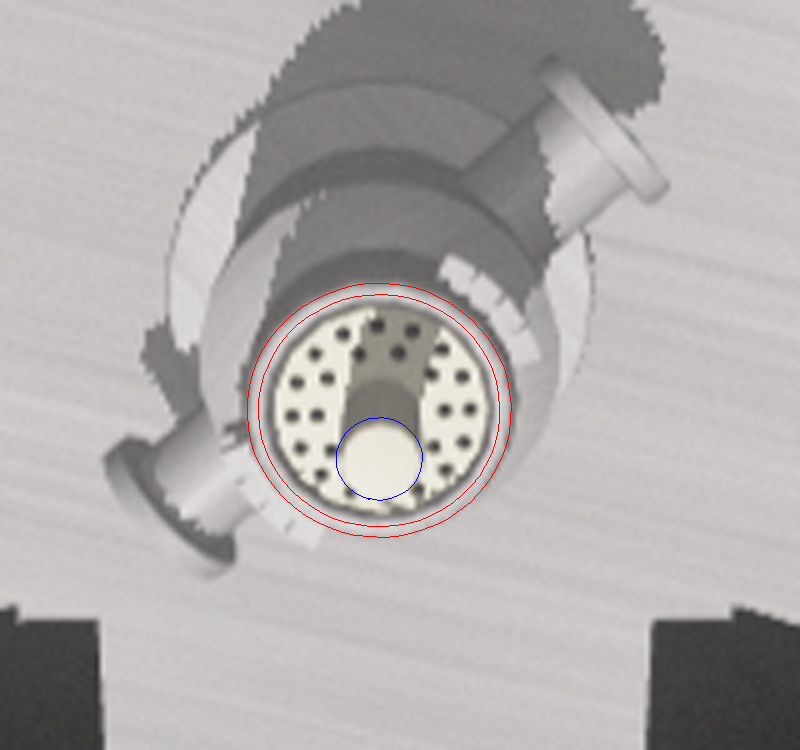

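```bash
python3 -m handwheel '[[0,40,5,0],[20,208,18,0],[66,208,18,0],[66,208,18,0],[66,208,18,0],[66,208,18,0],[66,208,18,0],[66,208,18,0],[66,208,18,0]]' -0.6
python3 - <<'E'
from h import *
import pickle
p=pickle.load(open('w8.pkl','rb')); circfit(p,537,14,105,17,27,1)
p=shot('wrist','w9'); pickle.dump(p,open('w9.pkl','wb'))
lm(p,'ring_mid');lm(p,'ring_collar');lm(p,'ring_ear')
hx,hi,sk,fl=ring_pts(492,218.6,74)
over(p,[(hx+hx[:1],(0,0,255)),(hi,(255,0,0)),(sk,(0,180,0)),(fl,(200,0,200))],'w9r',(180,100,330,250),5)
go([492,218.6,31],104)
E
```

```text
clock: 9.4
position: [493.2, 217.7, 180.7]
tool_rot: [[-0.001, -0.242, 0.97], [-0.001, 0.97, 0.242], [-1.0, -0.0, -0.001]]
force: [0.3, 0.1, 0.4]
finger_gap: 70.5
circ [537.12  14.83  20.7 ] 72 rms 0.26
14 ring_mid 0.9 [624.2 211.   23.6] [217. 298.] {}
14 ring_mid 0.83 [494.4 352.8  20.7] [392. 212.] {}
14 ring_mid 0.74 [495.2 217.8  21.6] [254. 180.] {}
14 ring_collar 0.9 [496.3 357.1  32.3] [401. 219.] {}
14 ring_collar 0.76 [623.6 211.3  31.8] [217. 302.] {}
14 ring_collar 0.73 [493.5 218.6  28.6] [256. 180.] {}
14 ring_ear 0.96 [466.  377.6  11.7] [423. 188.] {}
14 ring_ear 0.92 [505.2 256.8   9.6] [291. 196.] {}
14 ring_ear 0.9 [622.5 242.9  12.5] [248. 297.] {}
pos [493.9 217.4 181.8] yang 103.89 q [ 11.1   9.7 100.7  -0.   69.5 -92.7] gap 71.0 F [-0.6 -0.4  0.4] t 9.6
shift [np.float64(150.8), np.float64(1.7), np.float64(-1.7)] yaw rad -0.002 alt 3.1396 deg ccw 0.1
```

View pics/w9r.png

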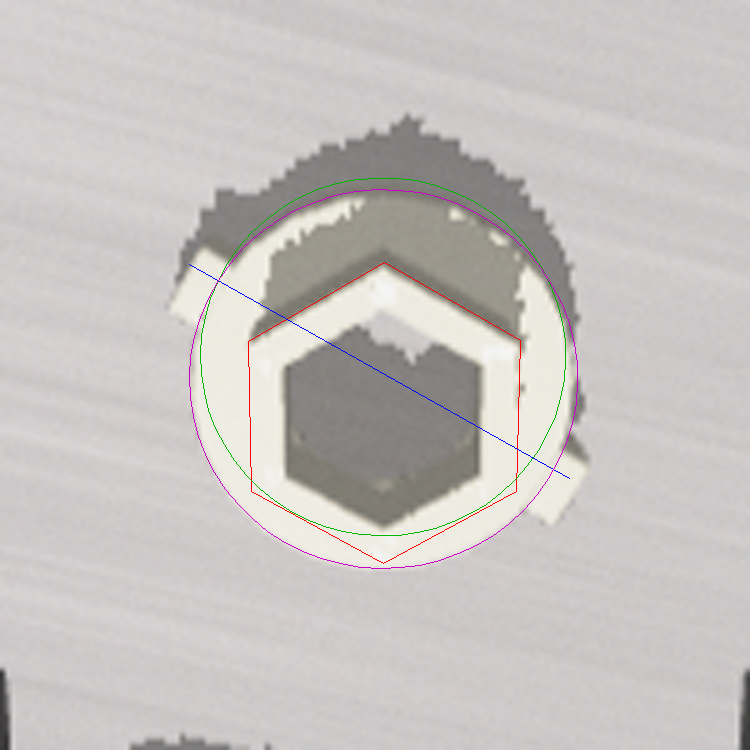

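```bash
python3 -m handwheel '[[30,1.7,-1.4,0],[70,1.7,-1.4,0],[110,1.7,-1.4,0],[135,1.7,-1.4,0],[146,1.7,-1.4,0],[150,1.7,-1.4,0],[150,1.7,-1.4,0],[150,1.7,-1.4,0],[150,1.7,-1.4,0]]'
python3 - <<'E'
from h import *
go([492.4,218.6,31],104)
E
```

```text
clock: 10.35
position: [493.2, 220.0, 33.3]
tool_rot: [[0.004, -0.242, 0.97], [0.001, 0.97, 0.242], [-1.0, -0.0, 0.004]]
force: [0.4, 0.7, -0.3]
finger_gap: 70.9
pos [493.2 220.   33.3] yang 103.98 q [ 11.4  22.7 104.7  -0.   52.3 -92.5] gap 70.9 F [ 0.4  0.7 -0.3] t 10.35
shift [np.float64(2.3), np.float64(-1.1), np.float64(-1.2)] yaw rad -0.0003 alt 3.1413 deg ccw 0.0
```

```bash
python3 -m handwheel '[[0,0,0,0],[0,0,0,0],[0,0,0,0]]'
python3 - <<'E'
from h import *
go([492.4,218.6,31],104)
E
```

```text
clock: 10.6
position: [492.0, 219.9, 32.1]
tool_rot: [[0.002, -0.242, 0.97], [0.0, 0.97, 0.242], [-1.0, -0.0, 0.002]]
force: [0.4, 0.7, -0.5]
finger_gap: 70.5
pos [492.  219.9  32.1] yang 104.0 q [ 11.5  22.8 104.8   0.   52.3 -92.5] gap 70.5 F [ 0.4  0.7 -0.5] t 10.6
shift [np.float64(1.1), np.float64(-1.4), np.float64(0.1)] yaw rad 0.0 alt -3.1416 deg ccw -0.0
```

```bash
python3 -m handwheel '[[1,-1,0,0],[1,-1,0,0],[1,-1,0,0],[1,-1,0,0],[1,-1,0,0],[1,-1,0,0],[1,-1,0,0]]' 1 30
python3 -m handwheel '[[-20,0,0,0],[-60,0,0,0],[-100,0,0,0],[-140,0,0,0],[-160,0,0,0],[-160,0,0,0],[-160,0,0,0],[-160,0,0,0]]'
python3 - <<'E'
from h import *
import pickle
p=shot('wrist','w10'); pickle.dump(p,open('w10.pkl','wb'))
q=toolpic(p)
hx,hi,sk,fl=ring_pts(0,0,0)
def tl(P,a=-30): # ring pose in tool frame: z up = -tool x ; TCP 31 above underside
    return P
go([537.2,14.7,185],73)
E
```

```text
clock: 11.18
position: [491.6, 218.7, 30.1]
tool_rot: [[-0.0, -0.242, 0.97], [-0.0, 0.97, 0.242], [-1.0, -0.0, -0.0]]
force: [-0.4, -0.1, -0.8]
finger_gap: 45.6
clock: 11.85
position: [490.7, 218.5, 188.7]
tool_rot: [[-0.002, -0.242, 0.97], [-0.0, 0.97, 0.242], [-1.0, 0.0, -0.002]]
force: [0.6, -0.8, -0.6]
finger_gap: 45.6
pos [490.3 218.4 188. ] yang 103.99 q [ 11.3   9.1 100.6  -0.   70.4 -92.7] gap 45.7 F [ 0.4 -0.1 -0.6] t 11.9
shift [np.float64(3.0), np.float64(-209.0), np.float64(-3.7)] yaw rad 0.5408 alt -2.6008 deg ccw -31.0
```

View pics/w10.png

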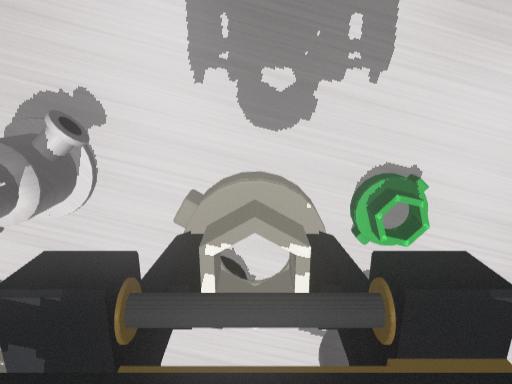

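Run:
```python
from h import *
import pickle
p=pickle.load(open('w10.pkl','rb'));q=toolpic(p)
th=np.linspace(np.pi,2*np.pi,60)
def C(x,r,y0,z0): return [[x,y0+r*np.cos(t),z0+r*np.sin(t)] for t in th]
z0=0.7
hexo=[[-14,26.56*np.cos(np.radians(30+60*k)),z0+26.56*np.sin(np.radians(30+60*k))] for k in range(7)]
over(q,[(C(10.5,36,0,z0),(0,0,255)),(C(30.5,36,0,z0),(0,200,0)),(hexo,(255,0,0))],'w10z',(170,150,340,300),4)
```

```text
(no output)
```

View pics/w10z.png

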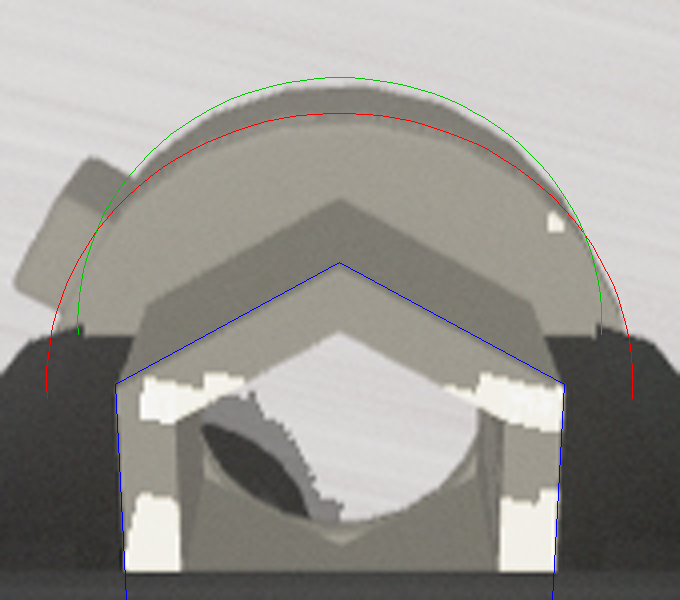

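```bash
python3 -m handwheel '[[0,-208.4,-4.7,0.54],[0,-208.4,-4.7,0.54],[0,-208.4,-4.7,0.54],[0,-208.4,-4.7,0.54],[0,-208.4,-4.7,0.54],[0,-208.4,-4.7,0.54],[0,-208.4,-4.7,0.54],[0,-208.4,-4.7,0.54],[0,-208.4,-4.7,0.54],[0,-208.4,-4.7,0.54],[0,-208.4,-4.7,0.54]]'
python3 - <<'E'
from h import *
import pickle
p=shot('wrist','w11'); pickle.dump(p,open('w11.pkl','wb'))
go([536.2,15,140],73)
c,l=house_pts(537.2,14.8,-33)
over(p,[(x,(0,0,255)) for x in c]+[(x,(0,200,0)) for x in l],'w11h',(160,110,350,290),4)
E
```

```text
clock: 12.82
position: [537.1, 16.9, 189.9]
tool_rot: [[-0.001, 0.289, 0.957], [0.0, 0.957, -0.289], [-1.0, 0.0, -0.001]]
force: [0.3, 0.1, -1.0]
finger_gap: 45.8
pos [537.3  16.6 190.1] yang 73.18 q [-10.9   9.  100.6   0.   70.5 -84.1] gap 46.2 F [ 0.6  0.3 -0.5] t 12.87
shift [np.float64(50.1), np.float64(-1.9), np.float64(-0.5)] yaw rad 0.0031 alt -3.1385 deg ccw -0.2
```

View pics/w11h.png

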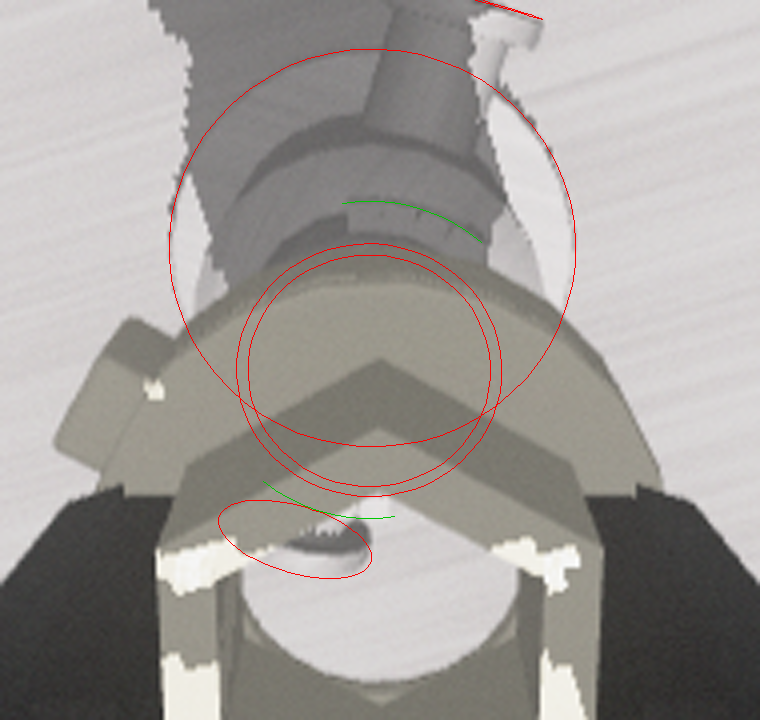

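```bash
python3 -m handwheel '[[20,-1.9,-0.5,0],[40,-1.9,-0.5,0],[50,-1.9,-0.5,0],[50,-1.9,-0.5,0],[50,-1.9,-0.5,0]]'
python3 - <<'E'
from h import *
go([536.2,15,119.5],73)
E
python3 -m handwheel '[[3,0,0,0],[6,0,0,0],[8,0,0,0],[8,0,0,0]]'
python3 - <<'E'
from h import *
go([536.2,15,119.5],73)
E
```

```text
clock: 13.28
position: [536.2, 14.2, 140.1]
tool_rot: [[-0.001, 0.291, 0.957], [0.0, 0.957, -0.291], [-1.0, -0.0, -0.001]]
force: [-0.8, 0.5, -0.5]
finger_gap: 45.5
pos [536.2  14.2 140.1] yang 73.09 q [-11.2  12.6 102.8   0.   64.7 -84.3] gap 45.5 F [-0.8  0.5 -0.5] t 13.28
shift [np.float64(20.6), np.float64(0.8), np.float64(-0.2)] yaw rad 0.0016 alt -3.14 deg ccw -0.1
clock: 13.62
position: [536.5, 13.7, 132.2]
tool_rot: [[0.0, 0.291, 0.957], [-0.0, 0.957, -0.291], [-1.0, -0.0, 0.0]]
force: [-0.9, -0.4, -1.4]
finger_gap: 45.6
pos [536.5  13.7 132.2] yang 73.05 q [-11.2  13.2 103.1  -0.   63.7 -84.3] gap 45.6 F [-0.9 -0.4 -1.4] t 13.62
shift [np.float64(12.7), np.float64(1.2), np.float64(-0.6)] yaw rad 0.0009 alt -3.1407 deg ccw -0.1
```

```bash
python3 -m handwheel '[[1,0.8,0,0],[3,0.8,0,0],[5,0.8,0,0],[7,0.8,0,0],[7,0.8,0,0]]'
python3 - <<'E'
from h import *
go([536.2,15,119.5],73)
E
```

```text
clock: 14.03
position: [536.3, 14.5, 124.7]
tool_rot: [[-0.001, 0.292, 0.957], [0.0, 0.957, -0.292], [-1.0, -0.0, -0.001]]
force: [-0.3, -1.0, -1.4]
finger_gap: 45.9
pos [536.3  14.5 124.7] yang 73.05 q [-11.1  13.8 103.3  -0.   62.9 -84.2] gap 45.9 F [-0.3 -1.  -1.4] t 14.03
shift [np.float64(5.2), np.float64(0.4), np.float64(-0.3)] yaw rad 0.0009 alt -3.1407 deg ccw -0.0
```

```bash
python3 -m handwheel '[[1,0,0,0],[2,0,0,0],[3,0,0,0],[4,0,0,0],[4.5,0,0,0],[4.5,0,0,0]]'
python3 - <<'E'
from h import *
go([536.2,15,119.5],73)
E
```

```text
clock: 14.53
position: [536.6, 14.5, 120.6]
tool_rot: [[-0.0, 0.292, 0.957], [0.0, 0.957, -0.292], [-1.0, -0.0, -0.0]]
force: [0.2, -0.5, -1.0]
finger_gap: 45.5
pos [536.6  14.5 120.6] yang 73.05 q [-11.1  14.2 103.4   0.   62.4 -84.2] gap 45.5 F [ 0.2 -0.5 -1. ] t 14.53
shift [np.float64(1.1), np.float64(0.4), np.float64(-0.6)] yaw rad 0.0009 alt -3.1407 deg ccw -0.1
```

```bash
python3 -m handwheel '[[0.5,0,0,0],[1,0,0,0],[1.5,0,0,0],[1.5,0,0,0]]'
python3 - <<'E'
from h import *
go([536.2,15,119.5],73)
p=shot('scene','sc14'); q=shot('side','sd14')
over(p,[],'a',(200,130,310,220),5);over(q,[],'b',(180,140,280,230),5)
a=cv2.imread('pics/a.png');b=cv2.imread('pics/b.png')
cv2.imwrite('pics/c14.png',np.hstack([cv2.resize(a,(400,330)),cv2.resize(b,(400,330))]))
E
```

```text
clock: 14.87
position: [536.7, 14.5, 119.2]
tool_rot: [[-0.0, 0.291, 0.957], [-0.0, 0.957, -0.291], [-1.0, -0.0, 0.0]]
force: [-0.4, -0.8, -1.5]
finger_gap: 45.6
pos [536.7  14.5 119.2] yang 73.05 q [-11.1  14.3 103.4  -0.   62.2 -84.2] gap 45.6 F [-0.4 -0.8 -1.5] t 14.87
shift [np.float64(-0.3), np.float64(0.3), np.float64(-0.6)] yaw rad 0.0009 alt -3.1406 deg ccw -0.1
```

View pics/c14.png

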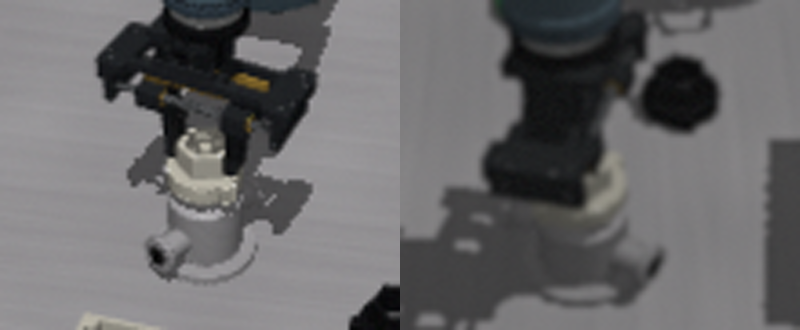

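```bash
python3 -m handwheel '[[0.4,0,0,0],[0.8,0,0,0],[0.8,0,0,0]]' | grep -E 'pos|force'; python3 -m handwheel '[[0.4,0,0,0],[0.8,0,0,0],[0.8,0,0,0]]'| grep -E 'pos|force'
```

```text
position: [536.8, 14.5, 119.0]
force: [-2.1, -0.6, 4.3]
position: [536.8, 14.5, 118.9]
force: [-5.8, 0.7, 10.6]
```

```bash
python3 -m handwheel '[[-2.2,0,0,0],[-2.2,0,0,0],[-2.2,0.1,0,0.1],[-2.2,0.2,0,0.2],[-2.2,0.3,0.1,0.3],[-2.2,0.4,0.2,0.4],[-2.2,0.5,0.3,0.5],[-2.2,0.6,0.3,0.6],[-2.2,0.6,0.3,0.6],[-2.2,0.6,0.3,0.6]]'
python3 - <<'E'
from h import *
go([537,14.7,119.9],-3); print(env.state()['moment'].round(2))
E
```

```text
clock: 16.3
position: [537.1, 15.0, 119.5]
tool_rot: [[-0.0, 0.779, 0.627], [0.0, 0.627, -0.779], [-1.0, -0.0, -0.0]]
force: [0.1, 0.8, -0.5]
finger_gap: 45.6
pos [537.1  15.  119.5] yang 38.85 q [-11.1  14.3 103.4  -0.   62.3 -49.9] gap 45.6 F [ 0.1  0.8 -0.5] t 16.3
shift [np.float64(-0.4), np.float64(-0.2), np.float64(0.2)] yaw rad 0.7303 alt -2.4113 deg ccw -41.8
[-0.    0.   -0.02]
```

```bash
python3 -m handwheel '[[0,0,0,0.1],[0,0.1,0,0.2],[0,0.2,0.1,0.3],[0,0.3,0.2,0.4],[0,0.3,0.3,0.5],[0,0.3,0.3,0.6],[0,0.3,0.3,0.6],[0,0.3,0.3,0.6]]'
python3 - <<'E'
from h import *
go([537,14.7,119.9],-3); print(env.state()['moment'].round(2))
E
```

```text
clock: 16.97
position: [537.5, 14.9, 119.7]
tool_rot: [[-0.0, 0.997, 0.08], [0.0, 0.08, -0.997], [-1.0, -0.0, -0.0]]
force: [-0.1, -0.2, 0.4]
finger_gap: 46.1
pos [537.5  14.9 119.7] yang 4.58 q [-11.1  14.4 103.3  -0.   62.3 -15.6] gap 46.1 F [-0.1 -0.2  0.4] t 16.97
shift [np.float64(-0.2), np.float64(-0.5), np.float64(0.2)] yaw rad 0.1323 alt -3.0093 deg ccw -7.6
[-0.03  0.1   0.  ]
```

Free turning, no contact yet; 7.6° left nominally. Creeping on until the stop is felt.

```bash
python3 -m handwheel '[[0,0,0,0.05],[0,0,0,0.09],[0,0,0,0.09],[0,0,0,0.09]]' >/dev/null
python3 - <<'E'
from h import *
go([537,14.7,119.9],-3); print(env.state()['moment'].round(2))
E
python3 -m handwheel '[[0,0,0,0.03],[0,0,0,0.05],[0,0,0,0.05],[0,0,0,0.05]]' >/dev/null
python3 - <<'E'
from h import *
go([537,14.7,119.9],-3); print(env.state()['moment'].round(2))
E
```

```text
pos [537.5  14.9 119.8] yang -0.63 q [-11.1  14.4 103.3  -0.   62.3 -10.4] gap 45.9 F [ 1.2 -0.2 -0.8] t 17.3
shift [np.float64(-0.1), np.float64(-0.5), np.float64(0.2)] yaw rad 0.0414 alt -3.1002 deg ccw -2.4
[-0.04  0.02 -0.  ]
pos [537.5  14.9 119.8] yang -3.62 q [-11.1  14.4 103.3  -0.   62.3  -7.4] gap 45.7 F [-0.2 -0.1 -1.1] t 17.63
shift [np.float64(-0.1), np.float64(-0.5), np.float64(0.2)] yaw rad -0.0108 alt 3.1308 deg ccw 0.6
[-0.1   0.06 -0.03]
```

```bash
for i in 1 2 3; do python3 -m handwheel '[[0,0,0,0.02],[0,0,0,0.04],[0,0,0,0.04],[0,0,0,0.04]]' >/dev/null
python3 - <<'E'
from h import *
s=env.state();R=s['tool_rot'];print(np.degrees(np.arctan2(R[1,1],R[0,1])).round(2),s['moment'].round(2),s['force'].round(1),round(s['finger_gap'],1))
E
done
```

```text
-5.96 [-0.31  0.3   0.68] [-1.1 -1.5 -0.7] 45.6
-8.27 [-0.64  0.62  1.29] [-2.5 -3.8  0.6] 45.9
-10.78 [-1.27  1.05  0.  ] [-5.1 -6.9  1.1] 45.9
```

```bash
python3 -m handwheel '[[0,0,0,0],[0,0,0,0],[0,0,0,0],[0,0,0,0],[-20,0,0,0],[-60,0,-5,0],[-100,0,-10,0],[-120,0,-20,0],[-120,0,-20,0],[-120,0,-20,0],[-120,0,-20,0]]' -0.5
python3 - <<'E'
from h import *
import pickle
p=shot('wrist','w20'); pickle.dump(p,open('w20.pkl','wb'))
go([537,15,240])
lm(p,'ring_ear');lm(p,'ring_mid');lm(p,'strainer_mid')
hx,hi,sk,fl=ring_pts(537.2,14.8,-35,89)
c,l=house_pts(537.2,14.8,-33)
over(p,[(hx+hx[:1],(0,0,255)),(hi,(255,0,0)),(fl,(200,0,200)),(c[2],(0,200,0)),(c[3],(0,200,0)),(c[4],(0,200,0))],'w20r',(160,90,350,270),4)
s=shot('scene','sc20'); q=shot('side','sd20')
over(s,[],'a',(210,140,300,220),5);over(q,[],'b',(180,150,270,230),5)
a=cv2.imread('pics/a.png');b=cv2.imread('pics/b.png')
cv2.imwrite('pics/c20.png',np.hstack([cv2.resize(a,(400,356)),cv2.resize(b,(400,356))]))
E
```

```text
clock: 19.55
position: [540.6, 34.7, 238.6]
tool_rot: [[-0.002, 0.983, -0.184], [0.0, -0.184, -0.983], [-1.0, -0.002, -0.0]]
force: [-0.8, -1.0, 0.0]
finger_gap: 66.2
pos [540.2  34.6 238. ] yang -10.61 q [-8.9  6.6 97.3  0.  76.2  1.7] gap 66.5 F [-0.3  0.2 -0.9] t 19.6
shift [np.float64(-2.0), np.float64(0.4), np.float64(19.9)]
19 ring_ear 0.63 [565.5 -13.4 102.8] [292. 231.] {}
19 ring_mid 0.81 [539.5  12.  112.2] [258. 213.] {}
19 ring_mid 0.36 [535.9  13.7 117.9] [253. 214.] {}
19 strainer_mid 0.73 [540.3  16.8 116.6] [258. 209.] {}
```

View pics/w20r.png

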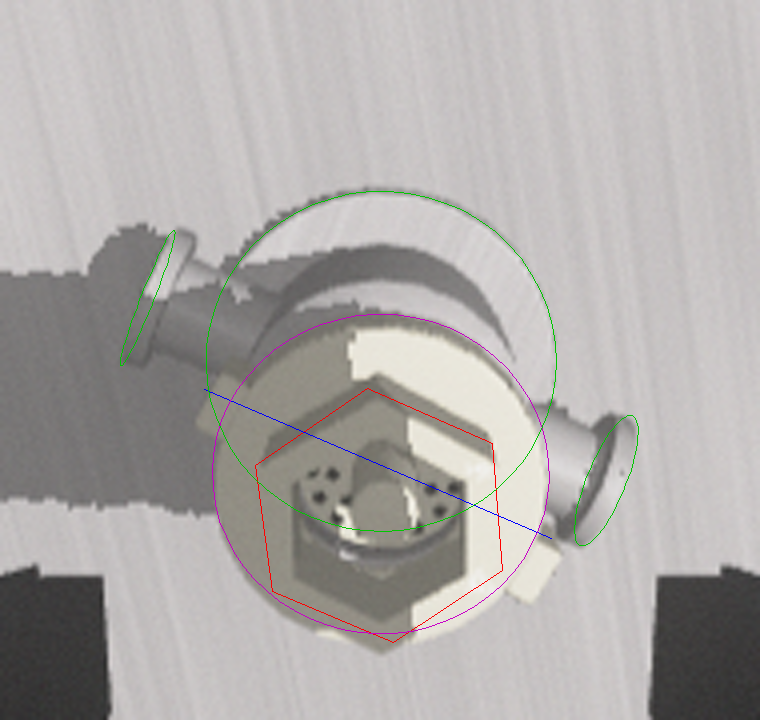

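View pics/c20.png

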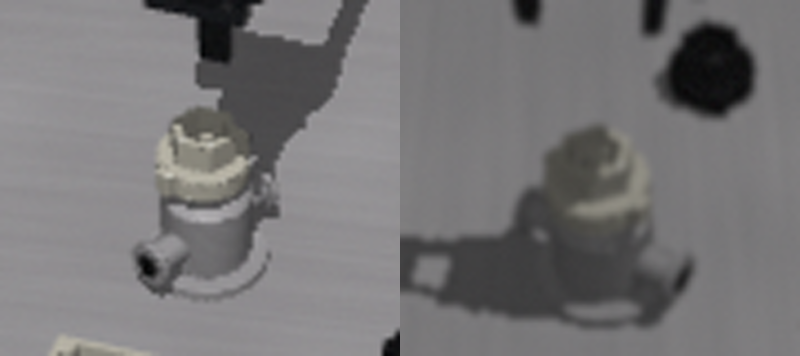

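```bash
python3 -m handwheel '[[20,0,28,0],[50,0,28,0],[55,0,28,0],[55,0,28,0],[55,0,28,0],[55,0,28,0]]' -1 >/dev/null
python3 - <<'E'
from h import *
import pickle
p=shot('wrist','w21'); pickle.dump(p,open('w21.pkl','wb'))
go([537,15,180])
hx,hi,sk,fl=ring_pts(537.2,14.8,-40.6,89)
over(p,[(hx+hx[:1],(0,0,255)),(hi,(255,0,0)),(fl,(200,0,200))],'w21r',(150,80,360,260),3.8)
over(p,[],'w21n',(150,80,360,260),3.8)
E
```

```text
pos [537.2   7.3 186.4] yang -10.56 q [-11.9   9.1 100.9   0.   69.9  -1.3] gap 88.1 F [-0.6  0.1 -0.1] t 20.4
shift [np.float64(6.4), np.float64(-1.6), np.float64(-7.6)]
```

View pics/w21r.png

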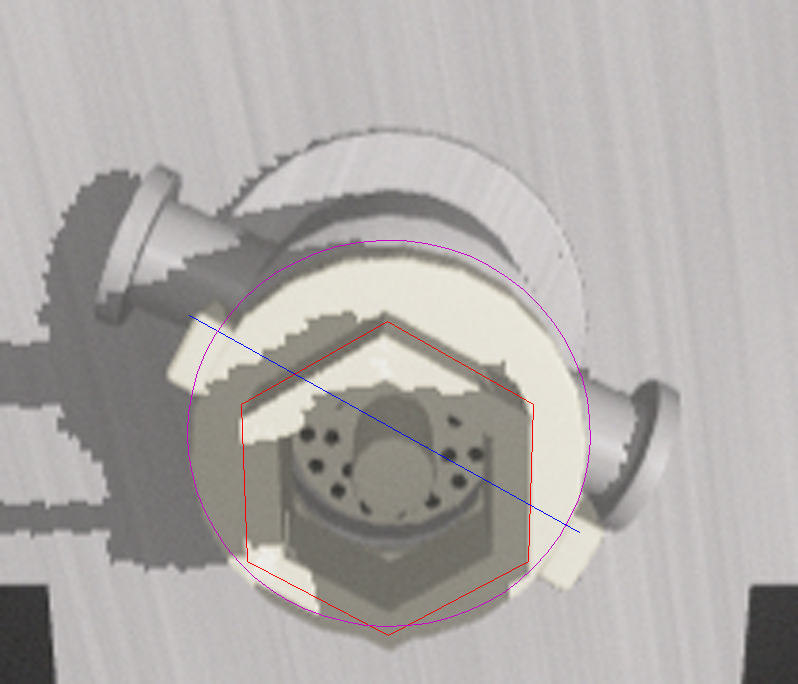

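View pics/w21n.png

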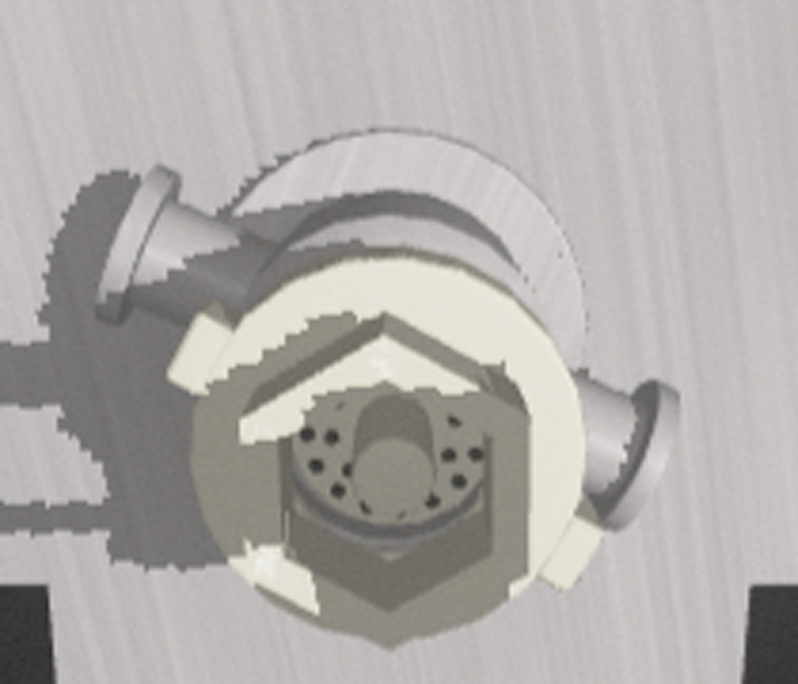

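Run:
```python
from h import *
import pickle
p=pickle.load(open('w21.pkl','rb'))
a,la=house_pts(537.2,14.8,-33); b,lb=house_pts(537.2,14.8,-39)
over(p,[(x,(0,0,255)) for x in a[2:]]+[(x,(0,200,0)) for x in b[3:]],'w21h',(150,80,360,260),3.8)
```

```text
(no output)
```

View pics/w21h.png

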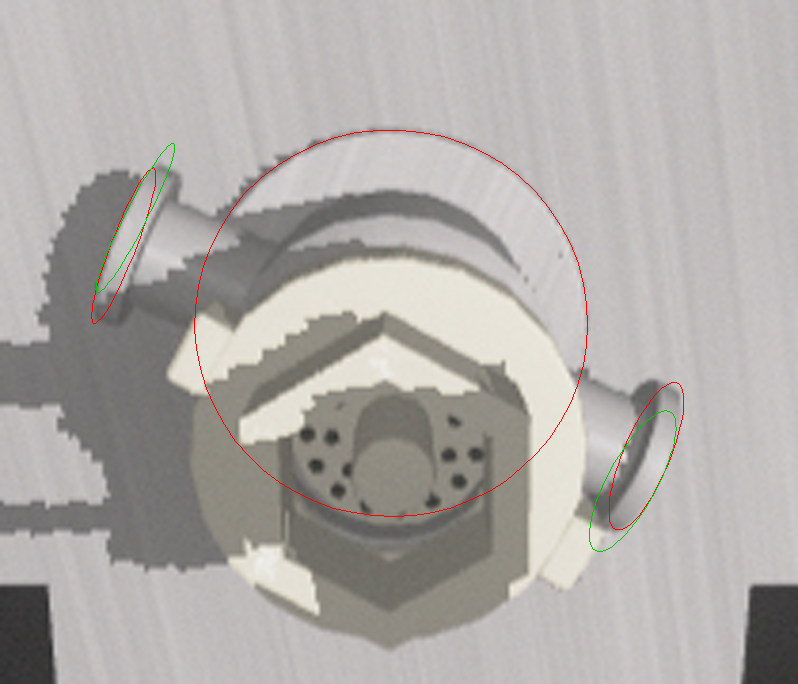

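```bash
python3 -m handwheel '[[0,-1.3,-5.8,0],[20,-1.3,-5.8,0],[40,-1.3,-5.8,0],[55,-1.3,-5.8,0],[64,-1.3,-5.8,0],[64,-1.3,-5.8,0],[64,-1.3,-5.8,0],[64,-1.3,-5.8,0]]' -0.5 >/dev/null
python3 - <<'E'
from h import *
go([537,13.2,121.5])
E
```

```text
pos [536.8  13.  122.1] yang -10.58 q [-11.3  14.  103.4   0.   62.4  -0.7] gap 65.9 F [0.3 0.1 0.5] t 21.07
shift [np.float64(0.6), np.float64(0.2), np.float64(-0.2)]
```

```bash
python3 -m handwheel '[[0.5,0,0,0],[0.5,0,0,0],[0.5,0,0,0],[0.5,0,0,0],[0.5,0,0,0]]' 1 20
python3 - <<'E'
from h import *
go([537,13.2,121.5]);print(env.state()['moment'].round(2))
E
python3 -m handwheel '[[0,0,0,-0.05],[0,0,0,-0.1],[0,0,0,-0.1],[0,0,0,-0.1]]' >/dev/null
python3 - <<'E'
from h import *
go([537,14.8,121.5],-3);print(env.state()['moment'].round(2))
E
```

```text
clock: 21.48
position: [536.2, 12.9, 120.9]
tool_rot: [[0.001, 0.983, -0.184], [-0.0, -0.184, -0.983], [-1.0, 0.001, 0.0]]
force: [-1.0, -0.4, 3.4]
finger_gap: 45.8
pos [536.2  12.9 120.9] yang -10.6 q [-11.3  14.1 103.5  -0.   62.4  -0.7] gap 45.8 F [-1.  -0.4  3.4] t 21.48
shift [np.float64(-0.6), np.float64(0.7), np.float64(-0.4)]
[-0.02  0.29  0.08]
pos [536.9  13.6 120.8] yang -4.86 q [-1.130e+01  1.410e+01  1.035e+02  1.000e-01  6.230e+01 -6.500e+00] gap 45.9 F [ 3.2  3.6 -0.2] t 21.82
shift [np.float64(-0.7), np.float64(-0.0), np.float64(-1.2)] yaw rad -0.0325 alt 3.1091 deg ccw 1.9
[ 0.64 -0.61  0.14]
```

```bash
python3 -m handwheel '[[0,0,-0.5,-0.05],[0,0,-1,-0.1],[0,0,-1.2,-0.15],[0,0,-1.2,-0.15],[0,0,-1.2,-0.15]]' >/dev/null
python3 - <<'E'
from h import *
go([537.2,14.8,121.5],-3);print(env.state()['moment'].round(2))
p=shot('wrist','w22')
E
```

```text
pos [536.4  14.  120.7] yang 3.62 q [-11.2  14.1 103.5  -0.   62.3 -14.8] gap 45.9 F [1.9 0.2 3.6] t 22.23
shift [np.float64(-0.8), np.float64(0.9), np.float64(-0.7)] yaw rad 0.1156 alt -3.026 deg ccw -6.6
[ 0.09 -0.14 -0.01]
```

View pics/w22.png

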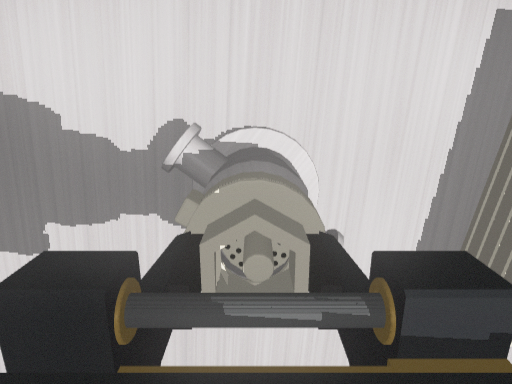

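```bash
cat > st.py <<'E'
from h import *
s=env.state();R=s['tool_rot'];print(np.degrees(np.arctan2(R[1,1],R[0,1])).round(2),s['position'].round(1),s['moment'].round(2),s['force'].round(1),round(s['clock'],2))
E
python3 -m handwheel '[[-0.4,0.8,-0.8,0],[-0.4,0.8,-0.8,0],[-0.4,0.8,-0.8,0],[-0.4,0.8,-0.8,0]]' >/dev/null;python3 st.py
python3 -m handwheel '[[0,0,0,0.03],[0,0,0,0.06],[0,0,0,0.06]]' >/dev/null;python3 st.py
python3 -m handwheel '[[0,0,0,0.02],[0,0,0,0.03],[0,0,0,0.03]]' >/dev/null;python3 st.py
python3 -m handwheel '[[0,0,0,0.02],[0,0,0,0.03],[0,0,0,0.03]]' >/dev/null;python3 st.py
python3 -m handwheel '[[0,0,0,0.02],[0,0,0,0.02],[0,0,0,0.02]]' >/dev/null;python3 st.py
```

```text
3.7 [536.6  14.8 120.7] [-0.34  0.11 -0.  ] [-0.4 -1.9  2.2] 22.62
0.22 [536.1  15.1 120.6] [-0.16  0.55  0.06] [-2.7 -1.6  4.4] 22.87
-1.45 [536.2  15.2 120.6] [-0.03  0.8   0.09] [-3.9 -0.1  5.4] 23.12
-3.18 [536.8  15.4 120.6] [0.26 0.42 0.1 ] [-2.6  1.2  3. ] 23.37
-4.29 [537.1  15.5 120.6] [ 0.61 -0.03  0.12] [-0.2  3.8  0.2] 23.62
```

```bash
python3 -m handwheel '[[0,0,0.2,0.01],[0,0,0.4,0.01],[0,0,0.4,0.01]]' >/dev/null;python3 st.py
python3 -m handwheel '[[0,0,0,0.01],[0,0,0,0.01],[0,0,0,0.01]]' >/dev/null;python3 st.py
```

```text
-4.87 [537.1  15.3 120.6] [ 1.  -0.2  0.3] [ 1.6  4.9 -0.5] 23.87
-5.41 [537.   15.3 120.6] [ 0.93 -0.31  0.5 ] [1.9 5.7 0.4] 24.12
```

```bash
python3 -m handwheel '[[0,0,0,0],[0,0,0,0],[0,0,0,0],[0,0,0,0],[-20,0,0,0],[-60,0,10,0],[-66,0,10,0],[-66,0,10,0],[-66,0,10,0],[-66,0,10,0]]' -0.5 >/dev/null
python3 - <<'E'
from h import *
import pickle
p=shot('wrist','w23'); pickle.dump(p,open('w23.pkl','wb'))
go([537,15,180])
hx,hi,sk,fl=ring_pts(537.2,14.8,-35,89)
a,la=house_pts(537.2,14.8,-33)
over(p,[(x,(0,200,0)) for x in a[2:]]+[(hx+hx[:1],(0,0,255)),(hi,(255,0,0)),(fl,(200,0,200))],'w23r',(150,80,360,260),3.8)
s=shot('scene','sc23'); q=shot('side','sd23')
over(s,[],'a',(210,140,300,220),5);over(q,[],'b',(180,150,270,230),5)
a=cv2.imread('pics/a.png');b=cv2.imread('pics/b.png')
cv2.imwrite('pics/c23.png',np.hstack([cv2.resize(a,(400,356)),cv2.resize(b,(400,356))]))
E
```

```text
pos [534.7   5.  185. ] yang -5.44 q [-12.2   9.1 101.1  -0.   70.   -6.7] gap 65.7 F [-0.2  0.5  0.5] t 25.0
shift [np.float64(5.0), np.float64(1.4), np.float64(-10.2)]
```

View pics/w23r.png

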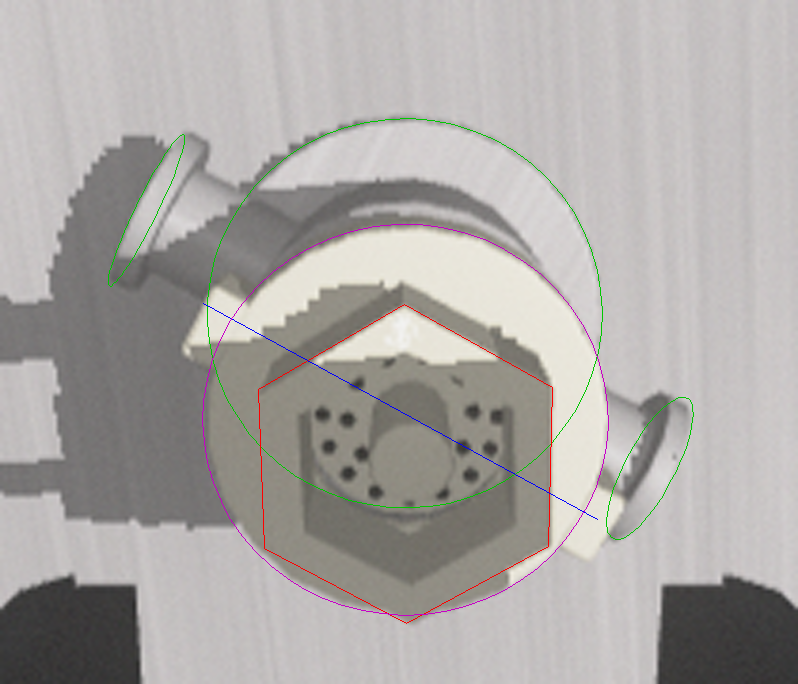

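View pics/c23.png

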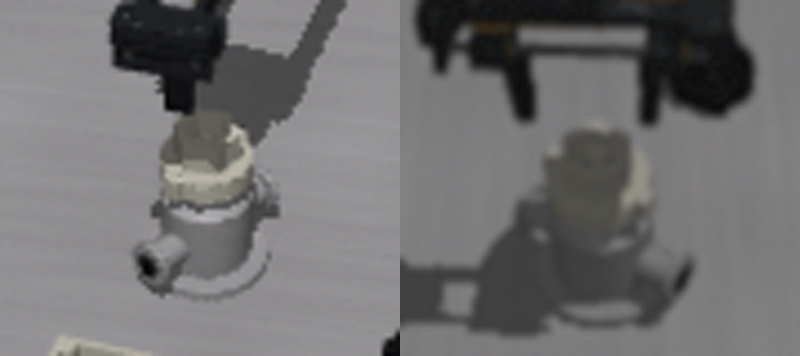

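```bash
python3 -m handwheel '[[-40,0,0,0],[-60,0,0,0],[-60,0,0,0],[-60,0,0,0],[-60,0,0,0]]'
python3 - <<'E'
from h import *
p=shot('scene','end'); env.job_done()
E
```

```text
clock: 25.52
position: [535.0, 4.9, 245.3]
tool_rot: [[-0.002, 0.995, -0.095], [0.0, -0.095, -0.996], [-1.0, -0.002, -0.0]]
force: [-0.5, -1.1, 0.3]
finger_gap: 66.5
the job is handed in; nothing more can be done
```

View pics/end.png

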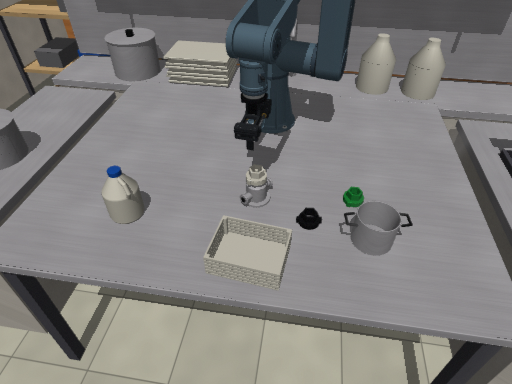

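I set the disk flat in the housing mouth, stem up. I then put the white ring over it and turned it clockwise until I felt the stop. The job was handed in at about 25.6 s, with the gripper well clear of everything.

- **First turn went too far:** I pressed past the stop. The ring ended about 7° beyond the stubs and about 2 mm off centre. I gripped it again, turned it back past alignment, recentred it and turned it gently clockwise to the stop, at about 0.5 N m.
- **Last checks:** the wrist picture showed the ring centred and level at its seated height. Its ears were at about −35°, against about −33° for the pipe stubs, so roughly 2° apart. The disk was flat under it, seen through the ring.
- **Unsure:** the stop is judged from the torque rise, which began around −34° to −35° on both turns. I made no separate check of the seating.
- **Everything else:** the final scene picture shows the basket, pot, jug and the black and green look-alikes where they were.

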